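# Seat the tube block in the shaker and shut the hold-down frame

### The arm

A 6-joint arm with a two-finger parallel gripper is mounted at the origin on the work surface. World frame = base frame: x ahead of the robot, y to its left, z up, the work surface at z = 0. Lengths are in mm, angles in rad, forces in N, time in s.
With the tool pointing down it reaches from about 275 to 1000 mm from the base axis. Payload 8.4 kg.
Tool frame: the origin (TCP) lies at the very end of the fingers, on their centre line; the grasp point (between the pads) lies 19 mm behind it; z points along the fingers, y is the line along which they close (so a half turn about z gives the same grasp; the last joint's range is limited). The gripper opens to 85 mm and grips with 20 to 120 N. Pads are 22 mm wide; open, the fingers measure 114 mm over their backs; the gripper's body (76 mm by 85 mm) begins 54 mm behind the grasp point. The pads swing forward as they close: fully open they stand 13 mm farther back than shut.
Start: joints at [-1.17, 0.353, 1.633, -0, 1.155, -0.002], TCP at [244.996, -574.982, 200.681] pointing down, gripper open.
Joint ranges: [-2.63, 2.63], [-0.92, 2.1], [0.06, 2.66], [-1.3, 4.44], [0, 2.69], [-3.02, 3.02]. Speed limits (rad/s): [2.22, 2.22, 2.79, 3.14, 3.14, 3.14].

### API

Orientations are given as [roll, pitch, yaw] about the fixed x, y, z axes, in that order (R = Rz(yaw) Ry(pitch) Rx(roll)).
In Python, from rig import sensors, grab_frame, camera_params, order gives the robot as it stands. The module is installed in compiled form; this text tells all that it offers.
- The arm moves only by the tool move_arm, never from a script. Its argument "motion" is a list of rows, each a list of 7 numbers: the turn, a rotation vector about the tool's x, y, z in fractions of the full range, 1 being 2 rad, then the shift along the tool's x, y, z in fractions of the full range, 1 being 0.5 m, then the finger opening in m, from 0 to 0.0854. A call has 1 to 8 rows; each row is the pose to reach, as a shift and turn from the pose commanded when the call began, along the tool's axes at that moment; what a row does not reach only later rows make up. A row lasts 1/8 s, in which the tool goes at most 62.5 mm and 10.7 degrees, less where a joint would pass 70% of its speed; a pose out of reach is approached as far as the arm can. Shift and turn numbers lie between -1 and 1, and a call with a number outside is refused. A call with a gripper value outside its range is refused whole. The fingers move at their own pace and stop on an object; "grip_force" is the grip in N (left out, the last holds). Time passes only in rows, so rows that repeat a pose let the fingers close. It gives the time, the measured TCP pose, the force, the opening and the grip force at its end, in the units of the state.
- sensors.sense(): the state, without advancing time (a new reading comes with each control period).
- grab_frame(name): name is "scene" or "top"; returns (picture, depth): 420x560x3 uint8, red, green, blue; 420x560 float32, mm along the optical axis (not along the pixel's ray), 0 where there is no reading.
- camera_params(name): a dict with "camera_matrix" (3x3 intrinsics, pixels), "world_from_camera" (4x4, takes a point from camera to world coordinates). Camera axes: x right, y down, z forward; pixel columns grow to the right and rows downward; lengths in mm; the calibration is good to about 2 mm. A picture is of the moment at which its call begins. camera_params takes no time and is no camera call.
- order.sign_off(): hands the job in; it is judged then, once.
The state is a dict: "clock": time; "qpos": joint angles; "qvel": joint speeds; "joint_efforts": joint torques, N m; "eef_pos": TCP position; "tcp_rot": TCP orientation; "contact_force": force on the tool from outside, world axes, zero at the start; "wrist_torque": the same for the moment, N m; "opening": opening from 0.0 (shut) to 1.0 (fully open); "grasp_force": force on a finger pad.
Only numpy, scipy, OpenCV 4.12 (cv2) and the standard library are available. Lean on these libraries where they do the work, as an engineer would, in place of code of your own. Each camera call takes 0.05 s, during which the arm holds its last target. There are 200 camera calls.

### The job

Put the tube block with the blue caps into the well of the block shaker and press it gently down, past the drag of the leaf springs, until you feel it sit flat and firm on the thermal pad at the bottom, and let go of it. Then swing the hinged hold-down frame over it and press it fully shut onto its stops. Do not lean hard on the pad, do not use the frame to push a block that is not home, and leave everything else on the bench where it stands.

Things in the scene. Friction and masses are not known exactly. Their poses are not given: they have to be found in the camera images.
- block: the tube block to load: plain aluminium, 70 (x) x 96 (y) x 40 (z) mm, 0.46 to 0.64 kg, with twelve blue-capped tubes whose caps stand 8 mm above its top and a black lifting bar over the middle. Origin: centre of the underside, z up. It fits the well either way round
- lift_bar (a point): centre of the block's black lifting bar, 74 mm above the block's underside: bar 56 mm long along the block's x, 12 mm wide (y), 12 mm high, on two posts 38 mm apart inside, 28 mm free under the bar. Axes as the block's
- shaker: the block shaker, a white and grey bench device, fixed, footprint 246 x 196 mm. Origin on the bench under the centre of its well; x runs from its front (panel with blue knob, nearer the robot) to the hinge at its rear, y along the hinge. The block goes in with its x along the shaker's x (or turned by pi)
- well (a point): centre of the well's mouth at rim height, 104 mm above the bench; axes as the shaker's. The opening is 72.4 (x) x 98.4 (y) mm with a 4 mm, 45 degree lead-in all round
- pad (a point): centre of the well's metal floor, 66 mm above the bench. On it lies a pink thermal pad on a spacer, together 2 to 18 mm thick; which is fitted is not told or measured, so the block's underside is home anywhere from 68 to 84 mm above the bench: where the push climbs steeply. A push of 10 to 15 N at the bottom beds it firmly; keep it below 17 N, the pad is spoilt at 30 N
- leaf (a point): middle of the well's end wall on the shaker's -y side, 94 mm above the bench. A bent steel leaf spring in each end wall (+y, -y) grips the block: its own weight brings its underside only to about 96 mm above the bench. From there it takes 2 to 8 N more from above to pass the bend of the leaves (at 90 mm), then up to 3 N more all the way home. They drag at it either way
- frame_hinge (a point): middle of the hold-down frame's hinge axis, 58 mm behind the well's centre and 131.5 mm above the bench; the axis runs along the shaker's y
- frame_grip (a point): middle of the blue sleeve (17 mm thick, 50 mm long along the shaker's y) on the frame's front bar. At joint value q it lies 110 cos q mm in front of (shaker -x) and 110 sin q mm above the hinge axis. The frame is an open rectangle: two arms, 82 mm apart inside, that pass outside the block's tubes and lifting bar
- frame (a joint): angle of the hold-down frame: 0 is shut, level, on its two stops; it grows as the frame opens up and back, to 2.2 rad. A stiff hinge keeps it where it is left (3 to 6 N at the sleeve move it). On each arm, 58 mm from the hinge, a spring plunger (18 mm travel, 1.3 to 3 N) stands 25 mm out on the block's side; they meet a block that is home at 0.03 to 0.3 rad and hold it down
- spare_block: another tube block of the same size and shape, dark grey with yellow caps: leave it alone. Origin: centre of its underside
- tube_rack: green rack 68 x 105 x 44 mm: leave it alone. Origin: centre of its underside
- tip_box: yellow pipette-tip box 90 x 120 x 57 mm: leave it alone. Origin: centre of its underside
- pipette: grey hand pipette lying on the bench, 220 mm long along its x, 36 mm high: leave it alone. Origin: on the bench below its body
- beaker: glass beaker 68 mm wide, 85 mm high: leave it alone. Origin: centre of its underside
- reagent: amber jar 54 mm wide, 85 mm high with a red cap: leave it alone. Origin: centre of its underside
Things that resemble listed ones, but are neither listed nor needed, are in the scene too. Leave any green look-alike of the block alone.

How it is judged (in metres and radians):
On the way, in this order (a step that is already met when the one before it is completed fails the run):
1. the block is pressed home in the well: flat and firm on the thermal pad, with the frame still open (contact force between block and heat_pad_c0 above 7 N and horizontal distance between block and well below 0.004 m and angle between block's own z axis and vertical below 0.03 rad and angle between the y axis of block and the y axis of shaker, either way round below 0.06 rad and value of joint frame above 0.6 rad), for 0.05 s.
2. the frame is shut on its stops over the block (value of joint frame below 0.04 rad), for 0.2 s.
At the end, for the whole second after the job is handed in: The blue-capped block is home on the thermal pad (no gap over 1.5 mm), centred in the well within 4 mm, level within 0.03 rad and square within 0.06 rad; the hold-down frame is shut over it (below 0.04 rad) and stays so by itself, all at rest (z of heat_pad_c0 in the frame of block above -0.0105 m and horizontal distance between block and well below 0.004 m and angle between block's own z axis and vertical below 0.03 rad and angle between the y axis of block and the y axis of shaker, either way round below 0.06 rad and value of joint frame below 0.04 rad and linear speed of block below 0.02 m/s); the robot touches nothing.
It fails at once if the block pressed on the thermal pad with more than 30 N (contact force between block and heat_pad_c0 above 30 N).
It fails at once if the frame brought down on a block that is not home (more than 1.5 mm above the pad) (contact force between any of foot0_c0, foot1_c0 and block above 1 N and not (z of heat_pad_c0 in the frame of block above -0.0105 m) and value of joint frame below 0.8 rad).
It fails at once if something else on the bench moved by more than 20 mm (distance of any of spare_block, tube_rack, tip_box, pipette, beaker, reagent from where it was at the start of the episode above 0.02 m).
It also fails if it takes over 72 s, if anything falls off the work surface, if the arm or the gripper's body presses on something with over 40 N, if the wrist force passes 120 N, or if a joint passes its speed limit or range.

## Working session

There is one attempt and no reset: what is moved stays moved. The work goes in short steps, Python scripts to look and compute and a tool call to move; the robot and the scene stay as the last step left them, time stands still between calls to the robot, and variables do not carry over. Pictures are saved under pics/ and viewed, at most 10 in all, crops included, and the job is handed in when it is done.

Besides the shell and the picture viewer there is one more tool, called by a JSON object that holds its "api" and its "payload". move_arm: Moves the arm, as the interface text tells. Its arguments: {"type":"object","properties":{"motion":{"type":"array","items":{"type":"array","items":{"type":"number"}}},"grip_force":{"type":"number"}},"required":["motion"]}

```bash
mkdir -p pics
cat > h.py <<'E'
import numpy as np, cv2
from rig import sensors, grab_frame, camera_params, order
from scipy.spatial.transform import Rotation as R
def cloud(n):
    im,d=grab_frame(n); p=camera_params(n); K=np.array(p["camera_matrix"]); T=np.array(p["world_from_camera"])
    v,u=np.mgrid[:d.shape[0],:d.shape[1]]
    X=np.stack([(u-K[0,2])/K[0,0]*d,(v-K[1,2])/K[1,1]*d,d],-1)@T[:3,:3].T+T[:3,3]
    X[d==0]=np.nan
    return im,d,X
E
python3 - <<'E'
from h import *
for n in("scene","top"):
    im,d,X=cloud(n); np.savez(n,im=im,X=X); cv2.imwrite(f"pics/{n}.png",im[...,::-1]); print(n,camera_params(n))
print(sensors.sense())
E
```

```text
scene {'camera_matrix': array([[433.34824336,   0.        , 279.22139281],
       [  0.        , 433.34824336, 201.02402151],
       [  0.        ,   0.        ,   1.        ]]), 'world_from_camera': array([[-7.32455590e-01,  5.86553672e-01, -3.45635066e-01,
         9.27900519e+02],
       [ 6.80811457e-01,  6.29447504e-01, -3.74555204e-01,
         2.36061411e+02],
       [-2.13760065e-03, -5.09657365e-01, -8.60374803e-01,
         8.51728950e+02],
       [ 0.00000000e+00,  0.00000000e+00,  0.00000000e+00,
         1.00000000e+00]])}
top {'camera_matrix': array([[406.18749502,   0.        , 276.47354255],
       [  0.        , 406.18749502, 208.19971538],
       [  0.        ,   0.        ,   1.        ]]), 'world_from_camera': array([[ 4.89661444e-03, -9.86928979e-01,  1.61081387e-01,
         4.57350918e+02],
       [-9.99771280e-01, -1.47806560e-03,  2.13354801e-02,
        -1.02948754e+02],
       [-2.08185147e-02, -1.61149016e-01, -9.86710486e-01,
         1.04491177e+03],
       [ 0.00000000e+00,  0.00000000e+00,  0.00000000e+00,
         1.00000000e+00]])}
{'clock': 0.1, 'qpos': array([-1.17039588e+00,  3.53590228e-01,  1.63404866e+00,  2.35271562e-05,
        1.15520374e+00, -2.40300267e-03]), 'qvel': array([-0.00031559, -0.00191953, -0.00309724,  0.00039093, -0.00036398,
        0.0003634 ]), 'joint_efforts': array([-2.17603636e-03, -6.06360626e+01, -3.42817855e+01, -1.23738487e-04,
        4.08260981e-03, -2.47642811e-05]), 'eef_pos': array([ 244.82529967, -574.55153286,  200.03444853]), 'tcp_rot': array([-3.14034273e+00, -2.45162063e-05,  4.02793921e-01]), 'contact_force': array([-0.41842719,  0.41717099,  0.71952268]), 'wrist_torque': array([-0.00796762, -0.04299299, -0.01088157]), 'grasp_force': 0.0, 'opening': 0.9996457067769379}
```

View pics/scene.png

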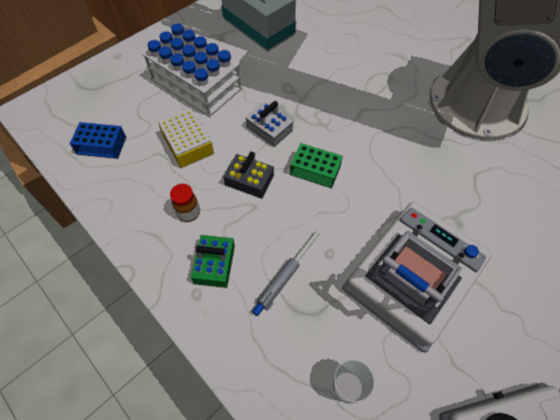

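View pics/top.png

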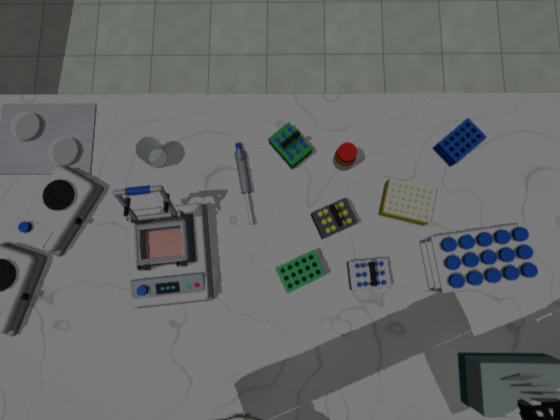

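Top view: the wanted block is plain aluminium with blue caps and a black bar at top(370,273) / scene(270,122). Possible look-alikes, all rejected:
- green block with blue caps: top(290,145) / scene(213,260)
- spare block, dark with yellow caps: top(334,216)
- blue rack: top(460,142)
- white rack of blue-capped tubes: top(490,255)
- green rack: top(301,270)

The shaker is at top(165,245), with its frame open and the sleeve at top(137,190).

Run:
```python
from h import *
a=np.load("top.npz");b=np.load("scene.npz")
f=lambda im,x,y,w,h,s:cv2.resize(im[y:y+h,x:x+w],(400,300),interpolation=cv2.INTER_CUBIC)
c=np.vstack([np.hstack([f(a["im"],330,243,80,60,5),f(b["im"],230,92,80,60,5)]),np.hstack([f(a["im"],100,175,160,120,2),f(b["im"],330,195,160,120,2)])])
cv2.imwrite("pics/crop.png",c[...,::-1])
for n,D,(x,y,w,h) in(("top",a,(340,250,60,50)),("scene",b,(240,95,60,55))):
    im=D["im"][y:y+h,x:x+w].astype(int);X=D["X"][y:y+h,x:x+w]
    z=X[...,2]; dark=(im.max(-1)<60)&(z>60); blue=(im[...,2]-im[...,0]>50)&(z>35)
    top=(z>32)
    print(n,"bar",dark.sum(),np.nanmedian(X[dark],0),np.percentile(z[dark],[5,50,95]))
    r=cv2.minAreaRect(X[dark][:,:2].astype(np.float32)); print(" bar rect",r)
    print(" caps",blue.sum(),X[blue].mean(0),cv2.minAreaRect(X[blue][:,:2].astype(np.float32)), np.median(z[blue]))
    print(" top",cv2.minAreaRect(X[(z>32)&(z<60)][:,:2].astype(np.float32)))
for n,D,(x,y,w,h) in(("top",a,(100,175,130,140)),("scene",b,(330,195,170,150))):
    im=D["im"][y:y+h,x:x+w].astype(int);X=D["X"][y:y+h,x:x+w];z=X[...,2]
    blue=(im[...,2]-im[...,0]>60)&(z>130); P=X[blue]
    print(n,"sleeve",len(P),np.median(P,0),P.min(0),P.max(0)); 
    if len(P)>4: print(cv2.minAreaRect(P[:,:2].astype(np.float32)))
    pink=(im[...,0]-im[...,2]>30)&(z<110)&(z>50);P=X[pink]
    print(" pad",len(P),np.median(P,0),cv2.minAreaRect(P[:,:2].astype(np.float32)))
    m=(z>98)&(z<110);P=X[m];print(" rim",len(P),np.median(P[:,2]),cv2.minAreaRect(P[:,:2].astype(np.float32)))
    m=(z>70)&(z<110);P=X[m];print(" body",len(P),np.median(P[:,2]),cv2.minAreaRect(P[:,:2].astype(np.float32)))
```

```text
top bar 136 [ 460.74980438 -307.13167472   79.80637995] [76.13531532 79.80637995 82.41530804]
 bar rect ((460.7685241699219, -307.5657043457031), (53.55105972290039, 12.49398136138916), 4.359727382659912)
 caps 132 [ 459.73705569 -304.30447046   48.05573704] ((460.7599792480469, -307.744140625), (53.59054946899414, 67.63070678710938), 6.597874164581299) 48.01023149399629
 top ((459.73895263671875, -307.791015625), (69.85589599609375, 96.62612915039062), 5.232873439788818)
scene bar 133 [ 465.68192506 -302.95066613   78.16975309] [66.66572504 78.16975309 81.34606508]
 bar rect ((462.35980224609375, -305.30328369140625), (54.21326446533203, 12.67416763305664), 5.342507362365723)
 caps 133 [ 462.22865209 -300.37179972   46.3765131 ] ((459.3951416015625, -308.85589599609375), (59.16831970214844, 74.08039093017578), 4.734751224517822) 46.8434854971772
 top ((457.56134033203125, -272.5342712402344), (72.8163070678711, 163.05612182617188), 6.997445583343506)
top sleeve 130 [625.22969639 198.30279476 241.75162699] [619.22604398 175.2912014  238.12768663] [632.3616629  223.21102241 245.920309
[... 470 characters left out ...]
09326172, 171.08963012695312), 10.301826477050781)
scene sleeve 312 [628.64953699 201.45501687 241.38349515] [618.687549   175.73794427 233.36664329] [636.00053363 224.90804891 245.02284862]
((627.3317260742188, 200.4960479736328), (13.92604923248291, 48.767574310302734), 4.715095043182373)
 pad 881 [515.09712039 186.91697762  71.27623489] ((498.5791015625, 156.23748779296875), (165.10617065429688, 82.17371368408203), 59.81205749511719)
 rim 768 101.96161816125175 ((535.6494140625, 191.0182647705078), (123.23997497558594, 120.93978118896484), 6.162627220153809)
 body 2624 79.15471642370545 ((511.06610107421875, 200.3915557861328), (182.61251831054688, 167.67657470703125), 16.117774963378906)
```

View pics/crop.png

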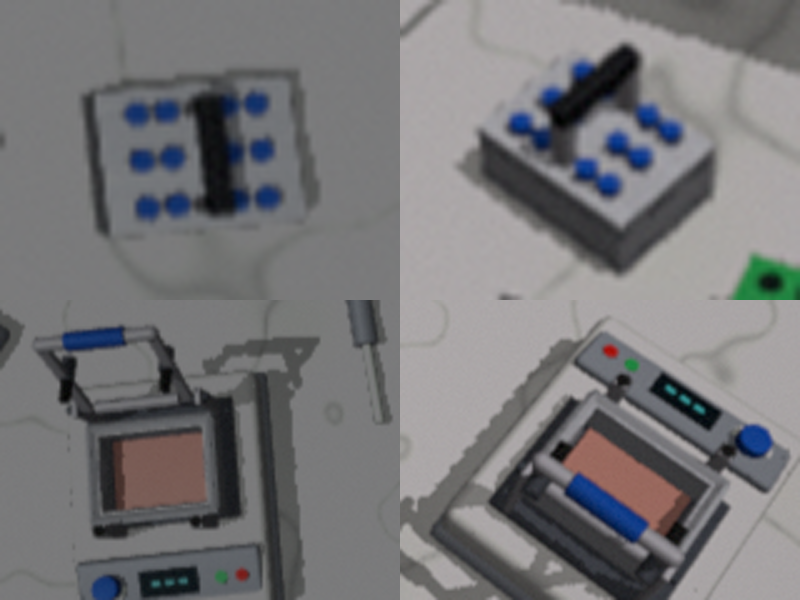

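The crop confirms the plain aluminium block with blue caps, its black bar at crop(213,150), and the empty shaker well with the frame leaning back. Next I'll refine the well's pose and work out the first move.

```bash
cat >> h.py <<'E'
def go(xyz,yaw):
    s=sensors.sense(); r=R.from_euler("xyz",s["tcp_rot"]); g=R.from_euler("xyz",[np.pi,0,yaw])
    print("turn",np.round((r.inv()*g).as_rotvec(),4),"shift",np.round(r.inv().apply(np.array(xyz)-s["eef_pos"])/1000,4))
def well(D,yaw=0.1065,c0=(534,190)):
    # edges of the rim's opening in the shaker's frame, by scanning lines across the rim level
    X=D["X"];c,s=np.cos(yaw),np.sin(yaw);d=X[...,:2]-c0
    x=d[...,0]*c+d[...,1]*s; y=-d[...,0]*s+d[...,1]*c; z=X[...,2]
    m=(z>99)&(z<108)
    out=[]
    for t,o in((x,y),(y,x)):
        k=m&(abs(o)<25); out.append([t[k&(t<0)].max(),t[k&(t>0)].min(),t[k].min(),t[k].max()])
    return np.round(out,1)
E
python3 - <<'E'
from h import *
for n in("top","scene"):
    D=np.load(n+".npz"); print(n,well(D))
    im=D["im"].astype(int);X=D["X"];blue=(im[...,2]-im[...,0]>60)&(X[...,2]>200)&(X[...,0]>580)&(X[...,1]>150)
    P=X[blue][:,:2]; w,v=np.linalg.eigh(np.cov(P.T)); print("sleeve yaw",np.arctan(-v[0,1]/v[1,1]))
go([461,-307,170],0.085)
E
```

```text
top [[-39.9  32.4 -51.3  44. ]
 [-49.7  46.7 -61.4  59.9]]
sleeve yaw 0.09000341860446745Traceback (most recent call last):
  File "<stdin>", line 3, in <module>
  File "h.py", line 20, in well
    k=m&(abs(o)<25); out.append([t[k&(t<0)].max(),t[k&(t>0)].min(),t[k].min(),t[k].max()])
                                                  ~~~~~~~~~~~~~~^^
    return umr_minimum(a, axis, None, out, keepdims, initial, where)
ValueError: zero-size array to reduction operation minimum which has no identity
```

Run:
```python
from h import *
go([461,-307,150],0.09)
```

```text
turn [-1.200e-03  2.000e-04  3.128e-01] shift [ 0.3038 -0.1613  0.0502]
```

The rows are not in the units I measure in: shifts go in shares of 0.5 m and turns go in shares of 2 rad. I convert before sending: 0.304 m / 0.5 = 0.608, 0.25 m / 0.5 = 0.5, 0.16 rad / 2 = 0.08.

{"api": "move_arm", "payload": {"motion": [[0,0,0.025,0.1,-0.052,0.016,0.05],[0,0,0.05,0.2,-0.106,0.034,0.05],[0,0,0.08,0.3,-0.16,0.05,0.05],[0,0,0.105,0.4,-0.212,0.066,0.05],[0,0,0.13,0.5,-0.266,0.084,0.05],[0,0,0.1565,0.608,-0.322,0.1,0.05],[0,0,0.1565,0.608,-0.322,0.1,0.05],[0,0,0.1565,0.608,-0.322,0.1,0.05]], "grip_force": 70}}

```text
clock: 1.1
eef_pos: [461.4, -307.6, 150.5]
tcp_rot: [-3.142, 0.001, 0.091]
contact_force: [-0.9, -0.3, 0.4]
opening: 0.582
grasp_force: 0.0
```

Run:
```python
from h import *
s=sensors.sense(); print(s["eef_pos"],s["tcp_rot"],s["contact_force"],s["clock"])
for n in("top","scene"):
    im,d,X=cloud(n); np.savez(n+"2",im=im,X=X)
    if n=="top": cv2.imwrite("pics/t2.png",cv2.resize(im[210:330,290:450],(640,480))[...,::-1])
    P=X[(np.abs(X[...,0]-461)<70)&(np.abs(X[...,1]+307)<70)&(X[...,2]>90)&(X[...,2]<200)]
    print(n,len(P),P.min(0),P.max(0),cv2.minAreaRect(P[P[:,2]<190][:,:2].astype(np.float32)))
go([461,-307,56],0.09)
```

```text
[ 461.36743487 -307.63015152  150.48043885] [-3.14158425e+00  6.84445544e-04  9.14234495e-02] [-0.91824181 -0.25708117  0.36384135] 1.1
top 2 [ 465.42540369 -276.75893361  190.31023952] [ 467.4771661  -276.59109061  190.81714371] ((0.0, 0.0), (0.0, 0.0), 0.0)
scene 85 [ 449.64494839 -345.97772613  184.18036741] [ 474.55587642 -267.87238962  199.84503876] ((467.37677001953125, -306.4791259765625), (61.59158706665039, 20.064748764038086), 83.71593475341797)
turn [ 0.0002  0.0002 -0.001 ] shift [ 0.0003 -0.0016  0.0947]
```

View pics/t2.png

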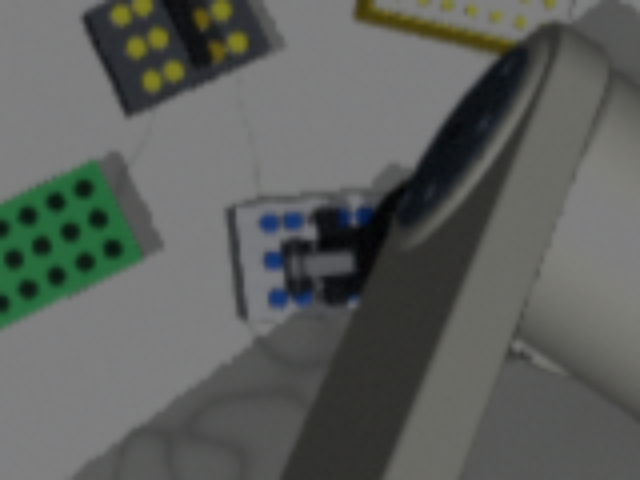

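The gripper is centred over the bar, and the block is visible at crop(300,255). I'll go down and grip it.

Scaled: 0.094 m / 0.5 = 0.188, 0.085 m / 0.5 = 0.17.

{"api": "move_arm", "payload": {"motion": [[0,0,0,0,0,0.06,0.05],[0,0,0,0,0,0.12,0.05],[0,0,0,0,0,0.17,0.05],[0,0,0,0,0,0.188,0.05],[0,0,0,0,0,0.188,0.05],[0,0,0,0,0,0.188,0.0],[0,0,0,0,0,0.188,0.0],[0,0,0,0,0,0.188,0.0]], "grip_force": 70}}

```text
clock: 2.2
eef_pos: [461.9, -307.9, 57.3]
tcp_rot: [3.141, -0.001, 0.09]
contact_force: [-1.4, 0.5, -0.4]
opening: 0.003
grasp_force: 0.0
```

Scaled: -0.006 m / 0.5 = -0.012, -0.002 m / 0.5 = -0.004.

{"api": "move_arm", "payload": {"motion": [[0,0,0,0,0,0,0],[0,0,0,0,0,0,0],[0,0,0,0,0,-0.004,0],[0,0,0,0,0,-0.012,0]]}}

```text
clock: 2.7
eef_pos: [461.5, -307.6, 62.8]
tcp_rot: [-3.141, 0.0, 0.09]
contact_force: [-0.6, -0.2, -0.2]
opening: -0.004
grasp_force: 0.0
```

The fingers closed on nothing, so I'll look.

Run:
```python
from h import *
L=[]
for n,(x,y) in(("top",(320,233)),("scene",(220,72))):
    im,d,X=cloud(n); np.savez(n+"3",im=im,X=X); L.append(cv2.resize(im[y:y+80,x:x+100],(400,320),interpolation=cv2.INTER_CUBIC))
cv2.imwrite("pics/t3.png",np.hstack(L)[...,::-1])
```

```text
(no output)
```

View pics/t3.png

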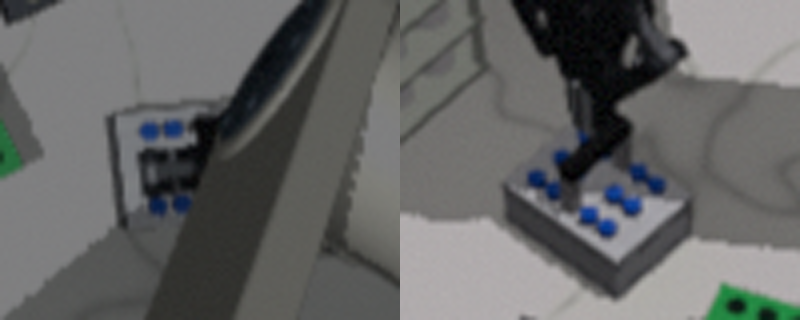

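Run:
```python
from h import *
s=sensors.sense(); print(s["eef_pos"],s["tcp_rot"],s["opening"])
for n in("top","scene"):
    X=np.load(n+"3.npz")["X"]; im=np.load(n+"3.npz")["im"].astype(int)
    m=(np.abs(X[...,0]-461)<60)&(np.abs(X[...,1]+307)<70)
    for lo,hi in((56,66),(66,76),(76,86),(86,100),(100,120),(120,140)):
        k=m&(X[...,2]>lo)&(X[...,2]<hi);P=X[k]
        if len(P): print(n,lo,len(P),np.round([*P.min(0)[:2],*P.max(0)[:2],*np.median(P,0)]))
    im2=im;blue=m&(im[...,2]-im[...,0]>50)&(X[...,2]>35)&(X[...,2]<60)
    print(cv2.minAreaRect(X[m&(X[...,2]>34)&(X[...,2]<50)][:,:2].astype(np.float32)))
    print(np.round(X[blue][::4]))if n=="top" else 0
```

```text
[ 461.88736157 -307.9129017    63.23007371] [ 3.14108139e+00 -6.35454385e-04  8.98142167e-02] -0.0020313616786818652
top 56 4 [ 478. -302.  486. -301.  482. -301.   60.]
top 66 4 [ 471. -301.  483. -300.  477. -301.   75.]
top 76 22 [ 471. -309.  487. -299.  482. -304.   80.]
((458.4692687988281, -294.128173828125), (69.96656799316406, 68.805908203125), 5.141993522644043)
[[ 486. -292.   46.]
 [ 483. -287.   47.]
 [ 481. -272.   47.]
 [ 481. -287.   46.]
 [ 481. -297.   47.]
 [ 479. -280.   48.]
 [ 476. -274.   50.]
 [ 438. -279.   46.]
 [ 438. -295.   48.]
 [ 436. -283.   48.]
 [ 433. -278.   48.]]
scene 56 26 [ 435. -308.  489. -297.  485. -303.   62.]
scene 66 39 [ 433. -307.  489. -297.  466. -300.   73.]
scene 76 94 [ 432. -313.  489. -297.  464. -304.   79.]
scene 86 9 [ 462. -312.  472. -300.  471. -303.   97.]
scene 100 71 [ 452. -320.  473. -292.  468. -300.  111.]
scene 120 56 [ 462. -334.  476. -279.  470. -303.  130.]
((461.1807861328125, -305.2601318359375), (71.45793151855469, 98.2762222290039), 5.612374305725098)
```

Run:
```python
from h import *
L=[]
for k in "23":
    D=np.load(f"scene{k}.npz"); im=D["im"][50:150,220:320].copy()
    im=np.clip(im.astype(float)*2,0,255).astype(np.uint8)
    L.append(cv2.resize(im,(400,400),interpolation=cv2.INTER_CUBIC))
cv2.imwrite("pics/t4.png",np.hstack(L)[...,::-1])
p=camera_params("scene");T=np.linalg.inv(p["world_from_camera"])
for q in([461.4,-307.6,150.5],[461.9,-307.9,63.2]):
    v=p["camera_matrix"]@(T[:3,:3]@q+T[:3,3]); u=v[:2]/v[2]; print("tip at crop px",(u-[220,50])*4)
```

```text
tip at crop px [188.6518099  141.38629946]
tip at crop px [191.48392756 248.77436501]
```

View pics/t4.png

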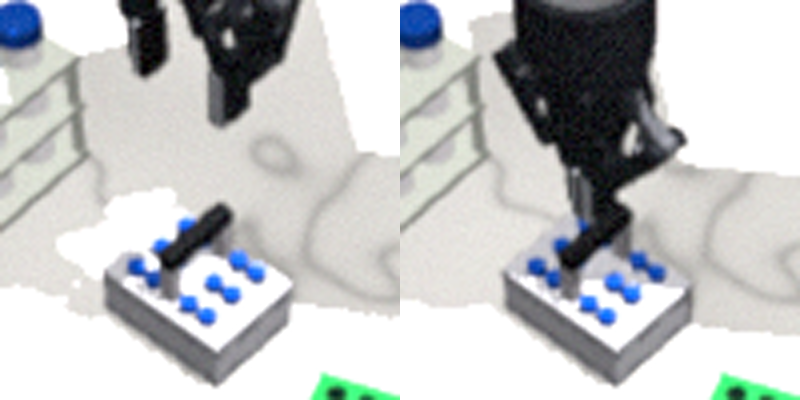

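The view shows the real finger tips about 25 mm higher than the reported TCP. With the TCP at 57 they closed just above the 80 mm bar top, and I felt no contact. I'll open, go lower while watching the force, and grip again.

Scaled: 0.024 m / 0.5 = 0.048, 0.018 m / 0.5 = 0.036.

{"api": "move_arm", "payload": {"motion": [[0,0,0,0,0,0,0.045],[0,0,0,0,0,0,0.045],[0,0,0,0,0,0.01,0.045],[0,0,0,0,0,0.024,0.045],[0,0,0,0,0,0.036,0.045],[0,0,0,0,0,0.048,0.045],[0,0,0,0,0,0.048,0.045]]}}

```text
clock: 3.68
eef_pos: [461.2, -307.4, 38.0]
tcp_rot: [-3.141, 0.001, 0.09]
contact_force: [0.1, -0.4, 0.9]
opening: 0.528
grasp_force: 0.0
```

Run:
```python
from h import *
L=[]
for n,(x,y) in(("scene",(220,50)),):
    im,d,X=cloud(n); s=sensors.sense(); print(s["eef_pos"],s["contact_force"],s["opening"])
    im=np.clip(im.astype(float)*2,0,255).astype(np.uint8); L.append(cv2.resize(im[y:y+100,x:x+100],(500,500),interpolation=cv2.INTER_CUBIC))
    m=(np.abs(X[...,0]-461)<22)&(np.abs(X[...,1]+307)<60)&(X[...,2]>52)
    for side in(-1,1):
        P=X[m&(side*(X[...,1]+307)>12)]; print(side,len(P),np.round(P[np.argsort(P[:,2])[:12:2]]))
cv2.imwrite("pics/t5.png",np.hstack(L)[...,::-1])
```

```text
[ 461.39843187 -307.59464287   38.36061143] [0.09542694 0.61064749 0.76012483] 0.5258397715996055
-1 361 [[ 456. -332.   68.]
 [ 464. -330.   72.]
 [ 471. -329.   74.]
 [ 467. -330.   75.]
 [ 473. -330.   75.]
 [ 469. -331.   76.]]
1 1621 [[ 464. -277.   74.]
 [ 467. -276.   76.]
 [ 471. -276.   79.]
 [ 463. -274.   79.]
 [ 466. -275.   80.]
 [ 457. -274.   80.]]
```

View pics/t5.png

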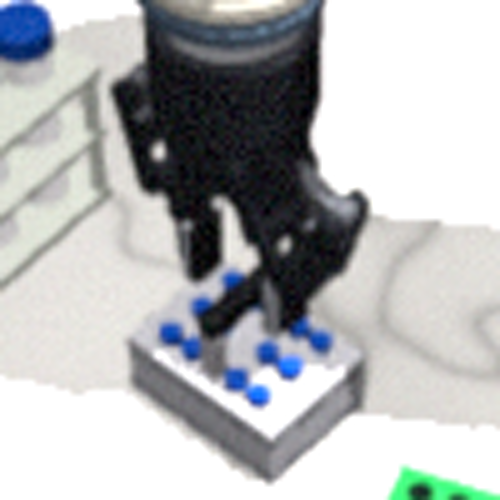

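The fingers now straddle the bar at crop(200,270) and (275,320), with tips at about 72 mm. I'll lower 6 mm more and close.

Scaled: 0.006 m / 0.5 = 0.012, 0.004 m / 0.5 = 0.008.

{"api": "move_arm", "payload": {"motion": [[0,0,0,0,0,0.008,0.04],[0,0,0,0,0,0.012,0.03],[0,0,0,0,0,0.012,0.0],[0,0,0,0,0,0.012,0.0],[0,0,0,0,0,0.012,0.0]], "grip_force": 80}}

```text
clock: 4.35
eef_pos: [461.3, -307.4, 32.6]
tcp_rot: [-3.141, 0.0, 0.09]
contact_force: [0.2, 2.6, -0.9]
opening: 0.115
grasp_force: 79.1
```

Scaled: -0.12 m / 0.5 = -0.24, -0.09 m / 0.5 = -0.18.

{"api": "move_arm", "payload": {"motion": [[0,0,0,0,0,-0.02,0],[0,0,0,0,0,-0.06,0],[0,0,0,0,0,-0.12,0],[0,0,0,0,0,-0.18,0],[0,0,0,0,0,-0.22,0],[0,0,0,0,0,-0.24,0],[0,0,0,0,0,-0.24,0]]}}

```text
clock: 5.22
eef_pos: [461.7, -307.9, 153.2]
tcp_rot: [3.141, -0.001, 0.09]
contact_force: [0.8, 0.6, -4.4]
opening: 0.117
grasp_force: 78.6
```

Run:
```python
from h import *
im,d,X=cloud("scene"); s=sensors.sense(); print(s["contact_force"],s["opening"],s["grasp_force"])
m=(np.abs(X[...,0]-461)<60)&(np.abs(X[...,1]+307)<70)&(X[...,2]>80)&(X[...,2]<166)
P=X[m]; t=P[(P[:,2]>152)]; b=im[m].astype(int)
print(len(P),P.min(0),P.max(0)); 
blue=(b[:,2]-b[:,0]>50);print("caps z",np.median(P[blue][:,2]),P[blue].mean(0))
k=(P[:,2]>156)&(P[:,2]<164)&~blue&(b.min(1)>70); print(k.sum(),np.median(P[k],0),cv2.minAreaRect(P[k][:,:2].astype(np.float32)))
go([530.5,188.5,160],0.1)
```

```text
[-0.42937579 -0.24114683 -5.39130757] 0.11304135500287324 78.57683658599854
1211 [ 423.08776534 -355.17071375  118.45868255] [ 500.95740106 -254.69024883  165.99855352]
caps z 164.82246175812713 [ 457.35599805 -295.75817011  164.13269083]
541 [ 468.22005632 -289.83696798  160.80152259] ((461.6244812011719, -306.4842529296875), (70.99920654296875, 98.2750473022461), 4.331035614013672)
turn [-0.0001  0.0003 -0.0102] shift [ 0.1134 -0.4879 -0.0076]
```

Lifted: about 5 N hanging, underside = TCP − 32.4. I'll carry it toward the well.

Scaled: -0.365 m / 0.5 = -0.73, 0.01 m / 0.5 = 0.02, -0.01 rad / 2 = -0.005.

{"api": "move_arm", "payload": {"motion": [[0,0,0,0.02,-0.08,-0.016,0],[0,0,0,0.04,-0.17,-0.03,0],[0,0,0,0.06,-0.27,-0.03,0],[0,0,0,0.084,-0.37,-0.03,0],[0,0,-0.0025,0.108,-0.47,-0.03,0],[0,0,-0.005,0.13,-0.56,-0.03,0],[0,0,-0.005,0.15,-0.65,-0.03,0],[0,0,-0.005,0.17,-0.73,-0.03,0]]}}

```text
clock: 6.28
eef_pos: [512.8, 65.0, 166.5]
tcp_rot: [3.142, 0.002, 0.1]
contact_force: [0.7, 0.1, -4.8]
opening: 0.114
grasp_force: 78.8
```

Scaled: -0.122 m / 0.5 = -0.244, -0.1 m / 0.5 = -0.2.

{"api": "move_arm", "payload": {"motion": [[0,0,0,0.016,-0.07,0,0],[0,0,0,0.032,-0.14,0,0],[0,0,0,0.048,-0.2,0,0],[0,0,0,0.056,-0.244,0,0],[0,0,0,0.056,-0.244,0,0],[0,0,0,0.056,-0.244,0,0]]}}

```text
clock: 7.02
eef_pos: [528.7, 187.0, 167.1]
tcp_rot: [3.141, 0.001, 0.1]
contact_force: [0.2, -0.3, -4.4]
opening: 0.116
grasp_force: 78.8
```

```bash
cat > m.py <<'E'
from h import *
s=sensors.sense(); print(s["eef_pos"],s["tcp_rot"],s["contact_force"]); zt=s["eef_pos"][2]-32.4+40
for n in("top","scene"):
    im,d,X=cloud(n); np.savez(n+"4",im=im,X=X); b=im.astype(int); z=X[...,2]
    near=(abs(X[...,0]-530)<75)&(abs(X[...,1]-188)<85)
    m=near&(abs(z-zt)<3.5); print(n,"block top",m.sum(),np.median(z[m]),cv2.minAreaRect(X[m][:,:2].astype(np.float32)))
    m=near&(z>zt-38)&(z<zt+4); r=cv2.minAreaRect(X[m][:,:2].astype(np.float32)); print(" block all",r)
    m=near&(abs(z-102)<3); print(" rim",m.sum(),cv2.minAreaRect(X[m][:,:2].astype(np.float32)))
go([530.5,188.5,140],0.1)
E
python3 m.py
```

```text
[528.69232706 186.99154036 167.13234992] [3.14087810e+00 1.21087626e-03 9.99470630e-02] [ 0.15545595 -0.28400928 -4.37374718]
top block top 571 174.63605749265412 ((547.9555053710938, 186.49368286132812), (111.86637115478516, 95.80152893066406), 4.7028608322143555)
 block all ((547.3527221679688, 184.4913330078125), (111.8211669921875, 108.31340789794922), 3.7838637828826904)
 rim 423 ((533.0039672851562, 188.217041015625), (125.1603775024414, 119.75494384765625), 6.260484218597412)
scene block top 1270 174.634369413708 ((528.608154296875, 186.95814514160156), (72.07747650146484, 95.99858856201172), 5.412166595458984)
 block all ((543.8941040039062, 190.75259399414062), (104.04212188720703, 120.3812255859375), 6.205605506896973)
 rim 251 ((538.4076538085938, 191.51083374023438), (115.7938461303711, 121.17838287353516), 6.479978561401367)
turn [ 0.0004  0.0006 -0.0009] shift [ 0.0018 -0.0016  0.0275]
```

Run:
```python
from h import *
yaw=0.107;c0=np.array([531,189])
c,s=np.cos(yaw),np.sin(yaw)
for n in("top","scene"):
    D=np.load(n+".npz");X=D["X"];d=X[...,:2]-c0;z=X[...,2]
    x=d[...,0]*c+d[...,1]*s; y=-d[...,0]*s+d[...,1]*c
    m=(z>101)&(z<106)&(abs(x)<75)&(abs(y)<75)
    print(n,m.sum())
    for lab,t,o in(("x",x,y),("y",y,x)):
        for lo in range(-60,60,10):
            k=t[m&(o>=lo)&(o<lo+10)]; k=np.sort(k)
            if len(k)<3: continue
            g=np.where(np.diff(k)>15)[0]
            print(lab,lo,[(round(float(q[0]),1),round(float(q[-1]),1)) for q in np.split(k,g+1)])
```

```text
top 520
x -60 [(-56.5, 46.2), (64.5, 64.5)]
x -50 [(-47.2, -26.2), (1.7, 13.6), (37.4, 45.2)]
x -40 [(-47.7, -38.3), (38.4, 46.3)]
x -30 [(-47.3, -39.8), (38.0, 44.4)]
x -20 [(-48.3, -39.3), (36.1, 46.1)]
x -10 [(-47.5, -37.4), (39.1, 44.7)]
x 0 [(-48.2, -39.0), (35.5, 45.7)]
x 10 [(-47.7, -38.0), (36.5, 44.0)]
x 20 [(-47.0, -39.2), (38.1, 45.4)]
x 30 [(-58.8, -38.7), (39.0, 46.5)]
x 40 [(-60.7, 14.5), (35.2, 45.0)]
x 50 [(-46.1, 57.6)]
y -60 [(-50.7, -50.7), (37.6, 38.5)]
y -50 [(-60.7, 58.6)]
y -40 [(-60.7, 32.5), (48.8, 58.2)]
y -30 [(-60.1, -49.7), (49.8, 60.2)]
y -20 [(-60.7, -50.3), (47.6, 59.2)]
y -10 [(-60.7, -51.1), (47.4, 58.5)]
y 0 [(-60.1, -49.5), (49.0, 58.8)]
y 10 [(-60.0, -49.9), (49.1, 57.7)]
y 20 [(-60.7, -53.2), (50.2, 60.4)]
y 30 [(-61.1, 59.4)]
y 40 [(-59.6, 59.4)]
y 50 [(53.4, 54.3)]
scene 465
x -60 [(-47.2, 23.8), (64.2, 65.7)]
x -50 [(-50.4, -37.6), (-14.0, 2.1)]
x -40 [(-52.4, -39.1), (43.5, 44.9)]
x -30 [(-46.7, -36.2)]
x -20 [(-46.2, -35.1)]
x -10 [(-47.1, -34.9)]
x 0 [(-46.6, -38.0)]
x 10 [(-47.7, -38.6)]
x 20 [(-46.4, -38.5)]
x 30 [(-47.5, -35.5)]
x 40 [(-50.7, -37.6), (42.6, 46.4)]
x 50 [(-49.8, 23.1), (64.5, 65.0)]
y -60 [(-42.3, -36.8), (49.8, 49.8)]
y -50 [(-57.2, 60.9)]
y -40 [(-58.6, 61.9)]
y -30 [(-58.3, -51.4), (52.7, 60.5)]
y -20 [(-57.7, -48.5), (52.0, 61.3)]
y -10 [(-57.3, -47.2), (50.8, 62.0)]
y 0 [(-57.1, -47.4), (52.2, 62.0)]
y 10 [(-58.7, -53.6), (56.1, 61.8)]
y 20 [(-58.4, -54.5), (56.2, 60.9)]
y 40 [(-39.0, -38.5), (41.7, 42.3)]
```

Block and well agree between the two cameras once the offset against the TCP is removed: target (530.3, 190.6), yaw 0.108. I'll align and lower to the rim.

Scaled: 0.033 m / 0.5 = 0.066, 0.031 m / 0.5 = 0.062, -0.008 rad / 2 = -0.004.

{"api": "move_arm", "payload": {"motion": [[0,0,-0.004,0.004,-0.0068,0,0],[0,0,-0.004,0.004,-0.0068,0.02,0],[0,0,-0.004,0.004,-0.0068,0.04,0],[0,0,-0.004,0.004,-0.0068,0.056,0],[0,0,-0.004,0.004,-0.0068,0.062,0],[0,0,-0.004,0.004,-0.0068,0.066,0],[0,0,-0.004,0.004,-0.0068,0.066,0]]}}

```text
clock: 8.0
eef_pos: [530.9, 191.3, 134.7]
tcp_rot: [-3.142, -0.0, 0.108]
contact_force: [-0.1, -0.9, -4.7]
opening: 0.119
grasp_force: 78.8
```

```bash
python3 m.py; python3 -c "
from h import *
s=sensors.sense();print(s['wrist_torque'])"
```

```text
[530.90355043 191.26826006 134.72909712] [-3.14156319e+00 -9.76675725e-05  1.07842021e-01] [-0.12100129 -0.88504899 -4.72733772]
top block top 549 142.1380537534892 ((545.7900390625, 184.59909057617188), (105.83519744873047, 101.48082733154297), 1.5435755252838135)
 block all ((533.4132080078125, 185.78733825683594), (130.90377807617188, 116.01966857910156), 2.7965917587280273)
 rim 439 ((530.9060668945312, 188.17861938476562), (121.02552032470703, 120.2982177734375), 6.277334690093994)
scene block top 1154 142.1695038837612 ((545.4418334960938, 191.57931518554688), (99.9798812866211, 115.02090454101562), 6.355119228363037)
 block all ((542.18603515625, 194.4005126953125), (116.7670669555664, 128.12559509277344), 3.1938364505767822)
 rim 311 ((539.5850219726562, 191.66287231445312), (114.35173034667969, 121.05348205566406), 6.479976654052734)
turn [-0.0001 -0.0005  0.0078] shift [-0.0008  0.0027 -0.0051]
[ 0.03393341  0.03745736 -0.03629801]
```

Scaled: 0.004 m / 0.5 = 0.008, 0.003 m / 0.5 = 0.006.

{"api": "move_arm", "payload": {"motion": [[0,0,0,0,0,0.002,0],[0,0,0,0,0,0.004,0],[0,0,0,0,0,0.006,0],[0,0,0,0,0,0.008,0],[0,0,0,0,0,0.008,0]]}}

```text
clock: 8.72
eef_pos: [531.0, 190.9, 130.7]
tcp_rot: [3.141, -0.0, 0.108]
contact_force: [1.3, -2.7, 0.7]
opening: 0.117
grasp_force: 79.3
```

Scaled: 0.002 m / 0.5 = 0.004, 0.001 m / 0.5 = 0.002.

{"api": "move_arm", "payload": {"motion": [[0,0,0,0.0006,0.0016,0,0],[0,0,0,0.0006,0.0016,0,0],[0,0,0,0.0006,0.0016,0.002,0],[0,0,0,0.0006,0.0016,0.004,0],[0,0,0,0.0006,0.0016,0.004,0]]}}

```text
clock: 9.35
eef_pos: [531.2, 190.3, 128.6]
tcp_rot: [3.141, 0.0, 0.108]
contact_force: [0.2, -2.6, -2.4]
opening: 0.118
grasp_force: 79.2
```

```bash
python3 -c "
from h import *
s=sensors.sense();print(s['eef_pos'],s['contact_force'],s['wrist_torque'])"
```

```text
[531.19457594 190.31863023 128.63210626] [ 0.16795837 -2.61531142 -2.40516738] [-0.54860323 -0.01810268  0.03699974]
```

Scaled: 0.003 m / 0.5 = 0.006, 0.002 m / 0.5 = 0.004.

{"api": "move_arm", "payload": {"motion": [[0,0,0,0,0.0016,0,0],[0,0,0,0,0.0016,0.002,0],[0,0,0,0,0.0016,0.004,0],[0,0,0,0,0.0016,0.006,0],[0,0,0,0,0.0016,0.006,0]]}}

```text
clock: 9.98
eef_pos: [531.7, 189.8, 125.9]
tcp_rot: [-3.141, -0.001, 0.108]
contact_force: [0.1, 0.9, 5.0]
opening: 0.115
grasp_force: 80.1
```

Scaled: 0.004 m / 0.5 = 0.008, 0.001 m / 0.5 = 0.002.

{"api": "move_arm", "payload": {"motion": [[0,0,0,0,0,0.002,0],[0,0,0,0,0,0.004,0],[0,0,0,0,0,0.006,0],[0,0,0,0,0,0.008,0],[0,0,0,0,0,0.008,0]]}}

```text
clock: 10.6
eef_pos: [531.6, 189.7, 121.6]
tcp_rot: [-3.142, -0.0, 0.108]
contact_force: [0.5, -0.3, 2.6]
opening: 0.117
grasp_force: 79.9
```

Scaled: 0.002 m / 0.5 = 0.004, 0.0014 m / 0.5 = 0.0028.

{"api": "move_arm", "payload": {"motion": [[0,0,0,0,0,0.0014,0],[0,0,0,0,0,0.0028,0],[0,0,0,0,0,0.004,0],[0,0,0,0,0,0.004,0]]}}

```text
clock: 11.1
eef_pos: [531.2, 189.6, 119.5]
tcp_rot: [3.142, 0.0, 0.108]
contact_force: [1.6, 0.8, -0.7]
opening: 0.114
grasp_force: 79.6
```

Scaled: 0.0014 m / 0.5 = 0.0028, 0.0007 m / 0.5 = 0.0014.

{"api": "move_arm", "payload": {"motion": [[0,0,0,0,0,0.0014,0],[0,0,0,0,0,0.0028,0],[0,0,0,0,0,0.0028,0]]}}

```text
clock: 11.48
eef_pos: [531.2, 189.6, 118.2]
tcp_rot: [3.142, 0.0, 0.108]
contact_force: [1.0, 0.3, 0.0]
opening: 0.114
grasp_force: 79.6
```

Scaled: 0.0012 m / 0.5 = 0.0024, 0.0006 m / 0.5 = 0.0012.

{"api": "move_arm", "payload": {"motion": [[0,0,0,0,0,0.0012,0],[0,0,0,0,0,0.0024,0],[0,0,0,0,0,0.0024,0]]}}

```text
clock: 11.85
eef_pos: [531.2, 189.6, 117.0]
tcp_rot: [3.142, 0.0, 0.108]
contact_force: [-0.3, 0.2, 1.0]
opening: 0.114
grasp_force: 79.7
```

Scaled: 0.0012 m / 0.5 = 0.0024, 0.0006 m / 0.5 = 0.0012.

{"api": "move_arm", "payload": {"motion": [[0,0,0,0,0,0.0012,0],[0,0,0,0,0,0.0024,0],[0,0,0,0,0,0.0024,0]]}}

```text
clock: 12.22
eef_pos: [531.2, 189.7, 115.8]
tcp_rot: [3.142, 0.0, 0.108]
contact_force: [-0.5, 1.2, 0.7]
opening: 0.115
grasp_force: 79.7
```

Scaled: 0.0012 m / 0.5 = 0.0024, 0.0006 m / 0.5 = 0.0012.

{"api": "move_arm", "payload": {"motion": [[0,0,0,0,0,0.0012,0],[0,0,0,0,0,0.0024,0],[0,0,0,0,0,0.0024,0]]}}

```text
clock: 12.6
eef_pos: [531.3, 189.6, 114.6]
tcp_rot: [3.142, 0.0, 0.108]
contact_force: [0.4, 0.8, 0.9]
opening: 0.112
grasp_force: 79.7
```

Scaled: 0.0012 m / 0.5 = 0.0024, 0.0006 m / 0.5 = 0.0012.

{"api": "move_arm", "payload": {"motion": [[0,0,0,0,0,0.0012,0],[0,0,0,0,0,0.0024,0],[0,0,0,0,0,0.0024,0]]}}

```text
clock: 12.98
eef_pos: [531.3, 189.7, 113.4]
tcp_rot: [3.142, 0.0, 0.108]
contact_force: [0.3, 0.6, -0.3]
opening: 0.118
grasp_force: 79.7
```

{"api": "move_arm", "payload": {"motion": [[0,0,0,0,0,0.0012,0],[0,0,0,0,0,0.0024,0],[0,0,0,0,0,0.0024,0]]}}

```text
clock: 13.35
eef_pos: [531.3, 189.7, 112.2]
tcp_rot: [3.142, 0.0, 0.108]
contact_force: [0.6, 0.1, 1.1]
opening: 0.119
grasp_force: 79.7
```

Scaled: 0.0012 m / 0.5 = 0.0024, 0.0006 m / 0.5 = 0.0012.

{"api": "move_arm", "payload": {"motion": [[0,0,0,0,0,0.0012,0],[0,0,0,0,0,0.0024,0],[0,0,0,0,0,0.0024,0]]}}

```text
clock: 13.72
eef_pos: [531.3, 189.6, 111.0]
tcp_rot: [3.142, 0.0, 0.108]
contact_force: [0.2, -0.0, 0.5]
opening: 0.114
grasp_force: 79.7
```

Scaled: 0.0012 m / 0.5 = 0.0024, 0.0006 m / 0.5 = 0.0012.

{"api": "move_arm", "payload": {"motion": [[0,0,0,0,0,0.0012,0],[0,0,0,0,0,0.0024,0],[0,0,0,0,0,0.0024,0]]}}

```text
clock: 14.1
eef_pos: [531.3, 189.7, 109.8]
tcp_rot: [3.142, 0.0, 0.108]
contact_force: [-0.6, -0.2, 0.6]
opening: 0.115
grasp_force: 79.6
```

Scaled: 0.0012 m / 0.5 = 0.0024, 0.0006 m / 0.5 = 0.0012.

{"api": "move_arm", "payload": {"motion": [[0,0,0,0,0,0.0012,0],[0,0,0,0,0,0.0024,0],[0,0,0,0,0,0.0024,0]]}}

```text
clock: 14.48
eef_pos: [531.3, 189.6, 108.6]
tcp_rot: [3.142, 0.0, 0.108]
contact_force: [0.4, 0.7, 0.1]
opening: 0.114
grasp_force: 79.7
```

Scaled: 0.0012 m / 0.5 = 0.0024, 0.0006 m / 0.5 = 0.0012.

{"api": "move_arm", "payload": {"motion": [[0,0,0,0,0,0.0012,0],[0,0,0,0,0,0.0024,0],[0,0,0,0,0,0.0024,0]]}}

```text
clock: 14.85
eef_pos: [531.3, 189.6, 107.4]
tcp_rot: [3.142, 0.0, 0.108]
contact_force: [0.3, 0.7, 0.4]
opening: 0.118
grasp_force: 79.7
```

Scaled: 0.001 m / 0.5 = 0.002, 0.0006 m / 0.5 = 0.0012.

{"api": "move_arm", "payload": {"motion": [[0,0,0,0,0,0.0012,0],[0,0,0,0,0,0.002,0],[0,0,0,0,0,0.002,0]]}}

```text
clock: 15.22
eef_pos: [531.3, 189.6, 106.4]
tcp_rot: [-3.142, 0.0, 0.108]
contact_force: [-0.1, 0.6, 1.0]
opening: 0.114
grasp_force: 79.7
```

Scaled: 0.001 m / 0.5 = 0.002, 0.0006 m / 0.5 = 0.0012.

{"api": "move_arm", "payload": {"motion": [[0,0,0,0,0,0.0012,0],[0,0,0,0,0,0.002,0],[0,0,0,0,0,0.002,0]]}}

```text
clock: 15.6
eef_pos: [531.3, 189.6, 105.4]
tcp_rot: [3.142, -0.0, 0.108]
contact_force: [0.4, -0.1, 0.2]
opening: 0.118
grasp_force: 79.7
```

Scaled: 0.001 m / 0.5 = 0.002, 0.0006 m / 0.5 = 0.0012.

{"api": "move_arm", "payload": {"motion": [[0,0,0,0,0,0.0012,0],[0,0,0,0,0,0.002,0],[0,0,0,0,0,0.002,0]]}}

```text
clock: 15.98
eef_pos: [531.3, 189.8, 104.6]
tcp_rot: [-3.141, -0.0, 0.108]
contact_force: [-0.1, 1.4, 3.1]
opening: 0.121
grasp_force: 79.9
```

Scaled: 0.0005 m / 0.5 = 0.001, 0.0003 m / 0.5 = 0.0006.

{"api": "move_arm", "payload": {"motion": [[0,0,0,0,0,0.0006,0],[0,0,0,0,0,0.001,0],[0,0,0,0,0,0.001,0]]}}

```text
clock: 16.35
eef_pos: [531.4, 190.0, 104.4]
tcp_rot: [-3.141, -0.0, 0.108]
contact_force: [-1.4, 2.7, 6.7]
opening: 0.114
grasp_force: 80.5
```

Scaled: 0.0005 m / 0.5 = 0.001, 0.0003 m / 0.5 = 0.0006.

{"api": "move_arm", "payload": {"motion": [[0,0,0,0,0,0.0006,0],[0,0,0,0,0,0.001,0],[0,0,0,0,0,0.001,0],[0,0,0,0,0,0.001,0]]}}

```text
clock: 16.85
eef_pos: [531.4, 190.2, 104.3]
tcp_rot: [-3.141, -0.0, 0.108]
contact_force: [-2.7, 2.5, 11.0]
opening: 0.113
grasp_force: 81.0
```

Scaled: 0.0002 m / 0.5 = 0.0004.

{"api": "move_arm", "payload": {"motion": [[0,0,0,0,0,0.0004,0],[0,0,0,0,0,0.0004,0]]}}

```text
clock: 17.1
eef_pos: [531.4, 190.3, 104.3]
tcp_rot: [-3.141, -0.001, 0.108]
contact_force: [-3.7, 2.5, 12.1]
opening: 0.118
grasp_force: 81.2
```

{"api": "move_arm", "payload": {"motion": [[0,0,0,0,0,0,0.045],[0,0,0,0,0,0,0.045],[0,0,0,0,0,0,0.045],[0,0,0,0,0,0,0.045]]}}

```text
clock: 17.6
eef_pos: [531.2, 189.5, 103.1]
tcp_rot: [3.141, 0.0, 0.108]
contact_force: [0.4, 0.8, -0.3]
opening: 0.524
grasp_force: 0.0
```

Run:
```python
from h import *
s=sensors.sense();print(s['eef_pos'],s['contact_force'],s['wrist_torque'])
c0=np.array([530.5,189.8]);yaw=.107;c,t=np.cos(yaw),np.sin(yaw)
for n in("scene","top"):
    im,d,X=cloud(n);e=X[...,:2]-c0;x=e[...,0]*c+e[...,1]*t;y=-e[...,0]*t+e[...,1]*c;z=X[...,2];b=im.astype(int)
    m=(abs(x)<34)&(abs(y)<47)&(abs(z-112)<6)&(b.min(-1)>60)
    A=np.c_[x[m],y[m],np.ones(m.sum())]; zz=z[m]
    for _ in range(4):
        f=np.linalg.lstsq(A,zz,rcond=None)[0]; r=abs(zz-A@f); A,zz=A[r<2],zz[r<2]
    print(n,len(zz),"plane",f,"x,y span",A[:,0].min(),A[:,0].max(),A[:,1].min(),A[:,1].max())
```

```text
[531.22130974 189.54182892 103.07816509] [ 0.43036858  0.79907356 -0.26899802] [ 0.05519543 -0.04241162  0.00454566]
scene 621 plane [ 4.87565597e-03 -9.30486076e-05  1.11618546e+02] x,y span -33.6710925199039 28.502967124791898 -46.91510972589218 46.973343702157884
top 290 plane [-4.11434881e-03  1.93984860e-03  1.12004446e+02] x,y span -33.975365906804356 33.937084959039055 -46.95979248497691 44.57355809384357
```

The block is home: underside at about 72 mm, top plane level within 0.005, bedded at 12 N. Now I'll raise and turn the tool toward the sleeve.

Scaled: -0.16 m / 0.5 = -0.32, -0.12 m / 0.5 = -0.24, -0.18 rad / 2 = -0.09.

{"api": "move_arm", "payload": {"motion": [[0,0,0,0,0,-0.06,0.045],[0,0,0,0,0,-0.14,0.045],[0,0,-0.09,0,0,-0.24,0.045],[0,0,-0.18,0,0,-0.32,0.045],[0,0,-0.27,0,0,-0.32,0.045],[0,0,-0.36,0,0,-0.32,0.045],[0,0,-0.45,0,0,-0.32,0.045],[0,0,-0.54,0,0,-0.32,0.045]]}}

```text
clock: 18.7
eef_pos: [531.2, 189.6, 263.3]
tcp_rot: [-3.142, 0.0, 1.194]
contact_force: [0.1, -0.0, -0.9]
opening: 0.524
grasp_force: 0.0
```

Scaled: -0.49 rad / 2 = -0.245.

{"api": "move_arm", "payload": {"motion": [[0,0,-0.08,0,0,0,0.045],[0,0,-0.16,0,0,0,0.045],[0,0,-0.245,0,0,0,0.045],[0,0,-0.245,0,0,0,0.045]]}}

```text
clock: 19.2
eef_pos: [531.3, 189.6, 263.2]
tcp_rot: [-3.141, 0.0, 1.677]
contact_force: [-0.0, -0.6, 0.1]
opening: 0.526
grasp_force: 0.0
```

Run:
```python
from h import *
s=sensors.sense();print(s['eef_pos'],s['tcp_rot'],s['contact_force'])
c0=np.array([530.5,189.8]);yaw=.107;c,t=np.cos(yaw),np.sin(yaw)
for n in("scene","top"):
    im,d,X=cloud(n);b=im.astype(int);z=X[...,2]
    k=(b[...,2]-b[...,0]>60)&(z>180)&(X[...,0]>500)&(X[...,1]>120)&(X[...,1]<260); P=X[k]
    if len(P)>5:
        e=P[:,:2]-c0; x=e[:,0]*c+e[:,1]*t; y=-e[:,0]*t+e[:,1]*c; print(n,len(P),"sleeve shaker x",x.min(),np.median(x),x.max(),"y",y.min(),y.max(),"z",P[:,2].min(),P[:,2].max())
w=c0+97*np.array([c,t]); print(w); go([*w,262],.107+np.pi/2)
```

```text
[531.25053345 189.60039297 263.21048665] [-3.14146429e+00  4.69832768e-05  1.67664367e+00] [-0.01841121 -0.63922691  0.05852096]
scene 329 sleeve shaker x 88.39457011774658 98.58613162012315 104.02981504771152 y -24.15752543397131 24.838473630882547 z 235.2197465040408 244.79575659233933
top 139 sleeve shaker x 89.66500350392712 94.95762488702849 102.32988124755025 y -25.365644766513896 23.16898653162187 z 238.19248586015078 245.3847927653302
[626.94525308 200.15920647]
turn [-0.0001  0.     -0.0039] shift [0.0006 0.0963 0.0012]
```

Scaled: 0.096 m / 0.5 = 0.192, 0.062 m / 0.5 = 0.124.

{"api": "move_arm", "payload": {"motion": [[0,0,0,0,0.1,0,0.045],[0,0,0,0,0.192,0,0.045],[0,0,0,0,0.192,0,0.045],[0,0,0,0,0.192,0.06,0.045],[0,0,0,0,0.192,0.1,0.045],[0,0,0,0,0.192,0.124,0.045],[0,0,0,0,0.192,0.124,0.045]]}}

```text
clock: 20.18
eef_pos: [626.1, 199.8, 200.6]
tcp_rot: [-3.14, 0.0, 1.677]
contact_force: [-0.9, -0.5, -0.1]
opening: 0.524
grasp_force: 0.0
```

Run:
```python
from h import *
s=sensors.sense();print(s['eef_pos'],s['tcp_rot'],s['contact_force'])
im,d,X=cloud("scene"); im2,_,_=cloud("top")
cv2.imwrite("pics/t6.png",np.hstack([cv2.resize(np.clip(i.astype(float)*1.5,0,255).astype(np.uint8),(400,400),interpolation=cv2.INTER_CUBIC) for i in(im[190:330,340:480],im2[150:290,90:230])])[...,::-1])
```

```text
[626.07481624 199.7952227  200.59746342] [-3.14012163e+00  2.70521186e-04  1.67743066e+00] [-0.92006382 -0.47078555 -0.14563447]
```

View pics/t6.png

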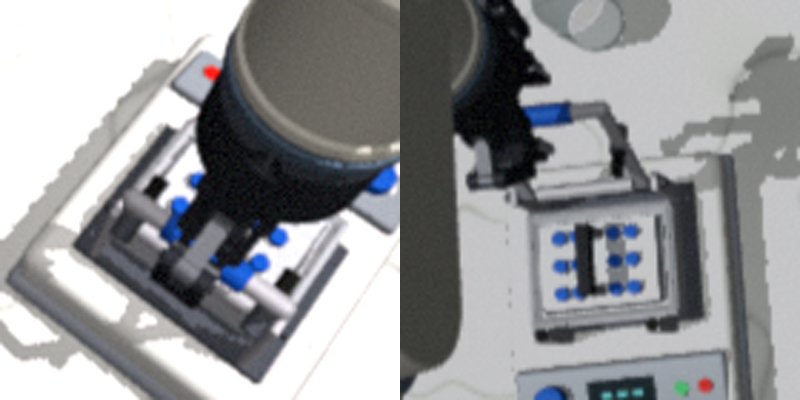

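The block sits in the well (right panel, 605,265) and the fingers straddle the sleeve (left panel, 205,255). I'll grip the sleeve lightly.

{"api": "move_arm", "payload": {"motion": [[0,0,0,0,0,0,0.03],[0,0,0,0,0,0,0.0],[0,0,0,0,0,0,0.0],[0,0,0,0,0,0,0.0]], "grip_force": 25}}

```text
clock: 20.78
eef_pos: [627.2, 200.0, 202.1]
tcp_rot: [3.14, -0.0, 1.678]
contact_force: [0.4, -0.7, 6.2]
opening: 0.185
grasp_force: 25.3
```

Run:
```python
from h import *
s=sensors.sense();print(s['eef_pos'],s['contact_force'],s['opening'])
for q0 in(1.91,):
    for q in np.arange(1.9,0.25,-.1):
        print(round(q,2),"ty",round(.110*(np.cos(q0)-np.cos(q)),4),"tz",round(-.110*(np.sin(q)-np.sin(q0)),4))
```

```text
[627.19886932 200.04978643 202.12740882] [ 0.42285576 -0.66100796  6.21305215] 0.18540285254769473
1.9 ty -0.001 tz -0.0004
1.8 ty -0.0116 tz -0.0034
1.7 ty -0.0224 tz -0.0054
1.6 ty -0.0334 tz -0.0062
1.5 ty -0.0444 tz -0.006
1.4 ty -0.0553 tz -0.0047
1.3 ty -0.066 tz -0.0023
1.2 ty -0.0765 tz 0.0012
1.1 ty -0.0865 tz 0.0057
1.0 ty -0.096 tz 0.0112
0.9 ty -0.105 tz 0.0176
0.8 ty -0.1132 tz 0.0248
0.7 ty -0.1207 tz 0.0329
0.6 ty -0.1274 tz 0.0416
0.5 ty -0.1331 tz 0.051
0.4 ty -0.1379 tz 0.0609
0.3 ty -0.1417 tz 0.0712
```

Scaled: -0.066 m / 0.5 = -0.132, -0.0062 m / 0.5 = -0.0124.

{"api": "move_arm", "payload": {"motion": [[0,0,0,0,-0.012,-0.004,0],[0,0,0,0,-0.033,-0.009,0],[0,0,0,0,-0.056,-0.012,0],[0,0,0,0,-0.078,-0.0124,0],[0,0,0,0,-0.0996,-0.0108,0],[0,0,0,0,-0.12,-0.0072,0],[0,0,0,0,-0.132,-0.0046,0],[0,0,0,0,-0.132,-0.0046,0]]}}

```text
clock: 21.78
eef_pos: [562.9, 193.0, 205.7]
tcp_rot: [3.136, -0.0, 1.678]
contact_force: [0.8, -1.6, 10.2]
opening: 0.181
grasp_force: 34.3
```

Scaled: -0.0547 m / 0.5 = -0.1094, -0.0472 m / 0.5 = -0.0944.

{"api": "move_arm", "payload": {"motion": [[0,0,0,0,-0.021,0.006,0],[0,0,0,0,-0.041,0.014,0],[0,0,0,0,-0.06,0.025,0],[0,0,0,0,-0.078,0.038,0],[0,0,0,0,-0.0944,0.0522,0],[0,0,0,0,-0.1094,0.068,0],[0,0,0,0,-0.1094,0.068,0]]}}

```text
clock: 22.65
eef_pos: [507.1, 187.0, 169.4]
tcp_rot: [3.14, 0.0, 1.678]
contact_force: [4.8, -0.3, -3.6]
opening: 0.177
grasp_force: 35.5
```

```bash
cat > f.py <<'E'
from h import *
s=sensors.sense();print(s['eef_pos'],s['tcp_rot'],s['contact_force'],s['opening'],s['clock'])
c0=np.array([530.5,189.8]);yaw=.107;c,t=np.cos(yaw),np.sin(yaw)
print("tcp in shaker x,y",(s['eef_pos'][:2]-c0)@np.array([[c,-t],[t,c]]))
for n in("scene","top"):
    im,d,X=cloud(n);b=im.astype(int);z=X[...,2];e=X[...,:2]-c0;x=e[...,0]*c+e[...,1]*t;y=-e[...,0]*t+e[...,1]*c
    k=(b[...,2]-b[...,0]>60)&(z>125)&(abs(x)<130)&(abs(y)<40)
    if k.sum()>5: print(n,k.sum(),"sleeve x",x[k].min(),np.median(x[k]),x[k].max(),"y",y[k].min(),y[k].max(),"z",z[k].min(),z[k].max())
E
python3 f.py
```

```text
[507.05812154 186.97461293 169.38348166] [3.14028153e+00 2.54428479e-05 1.67794984e+00] [ 4.7935902  -0.34846771 -3.60860955] 0.1772678621102613 22.65
tcp in shaker x,y [-23.60955328  -0.30573105]
scene 87 sleeve x -30.061259597090064 -21.775393771293828 34.95692232648375 y -23.32990147901651 23.908793510176842 z 203.16979821128007 295.8193306146112
top 60 sleeve x -32.431225334396395 -24.19223080772851 -18.32730677769694 y -22.55598205715657 2.29177757866664 z 206.18902962177856 214.9306026911579
```

Scaled: 0.023 m / 0.5 = 0.046, 0.0181 m / 0.5 = 0.0362.

{"api": "move_arm", "payload": {"motion": [[0,0,0,0,-0.0134,0.0174,0],[0,0,0,0,-0.0248,0.0362,0],[0,0,0,0,-0.03,0.046,0],[0,0,0,0,-0.03,0.046,0],[0,0,0,0,-0.03,0.046,0.05],[0,0,0,0,-0.03,0.046,0.05],[0,0,0,0,-0.03,0.046,0.05]]}}

```text
clock: 23.62
eef_pos: [491.2, 185.3, 146.3]
tcp_rot: [-3.14, 0.0, 1.678]
contact_force: [-0.0, 0.2, 0.9]
opening: 0.585
grasp_force: 0.0
```

Scaled: -0.06 m / 0.5 = -0.12, -0.03 m / 0.5 = -0.06.

{"api": "move_arm", "payload": {"motion": [[0,0,0,0,-0.004,-0.06,0.05],[0,0,0,0,-0.008,-0.12,0.05],[0,0,0,0,-0.012,-0.12,0.0],[0,0,0,0,-0.012,-0.12,0.0],[0,0,0,0,-0.012,-0.12,0.0]]}}

```text
clock: 24.25
eef_pos: [485.1, 184.5, 205.5]
tcp_rot: [-3.14, 0.0, 1.678]
contact_force: [-0.6, -0.2, 0.9]
opening: 0.002
grasp_force: 0.0
```

```bash
python3 f.py
```

```text
[485.1312584  184.51262351 205.46145249] [-3.13966964e+00  4.41822912e-04  1.67779184e+00] [-0.64913942 -0.21287897  0.86593628] 0.0016253820417525787 24.25
tcp in shaker x,y [-45.67394629  -0.41194023]
scene 225 sleeve x -44.49913045706699 -36.044450369357456 -30.52438504901997 y -23.21658258406169 24.04561385393384 z 182.51955730772443 192.3220727412613
top 63 sleeve x -45.602826244311515 -39.808861882786346 -31.286790408201604 y -20.226639314868166 4.431001644270227 z 183.48618036891605 193.43873402705754
```

Scaled: 0.07 m / 0.5 = 0.14, -0.004 m / 0.5 = -0.008.

{"api": "move_arm", "payload": {"motion": [[0,0,0,0,-0.008,0.04,0],[0,0,0,0,-0.008,0.07,0],[0,0,0,0,-0.008,0.084,0],[0,0,0,0,-0.008,0.096,0],[0,0,0,0,-0.008,0.108,0],[0,0,0,0,-0.008,0.12,0],[0,0,0,0,-0.008,0.132,0],[0,0,0,0,-0.008,0.14,0]]}}

```text
clock: 25.35
eef_pos: [472.7, 183.0, 134.3]
tcp_rot: [-3.123, 0.001, 1.677]
contact_force: [-31.3, 1.4, 10.5]
opening: -0.003
grasp_force: 13.2
```

Scaled: 0.012 m / 0.5 = 0.024, 0.003 m / 0.5 = 0.006.

{"api": "move_arm", "payload": {"motion": [[0,0,0,0,0,0.006,0],[0,0,0,0,0,0.012,0],[0,0,0,0,0,0.018,0],[0,0,0,0,0,0.024,0],[0,0,0,0,0,0.024,0]]}}

```text
clock: 25.98
eef_pos: [469.6, 182.5, 121.0]
tcp_rot: [-3.117, 0.002, 1.677]
contact_force: [-34.2, 3.9, 5.2]
opening: 0.003
grasp_force: 12.9
```

```bash
python3 f.py
```

```text
[469.57521334 182.51932068 121.00795405] [-3.11737199e+00  1.82040142e-03  1.67663050e+00] [-34.20894949   3.91034977   5.15977386] 0.002791562709148563 25.975
tcp in shaker x,y [-61.35390235  -0.73252077]
scene 176 sleeve x -58.40308694768256 -47.12377440610464 1.91555474535826 y -23.529828342449242 23.669202502890045 z 146.51811517197473 239.57776103927188
top 9 sleeve x -54.04135135997734 -51.72892446499077 -49.069100797481255 y -23.13772951609069 -13.376586042218902 z 150.0259036566847 155.61231169028338
```

The finger has slipped in front of the sleeve and is wedged. I'll back off forward, raise, and press from the top again.

Scaled: -0.06 m / 0.5 = -0.12, -0.05 m / 0.5 = -0.1.

{"api": "move_arm", "payload": {"motion": [[0,0,0,0,-0.02,0,0],[0,0,0,0,-0.04,0,0],[0,0,0,0,-0.06,0,0],[0,0,0,0,-0.06,-0.04,0],[0,0,0,0,-0.06,-0.1,0],[0,0,0,0,-0.04,-0.12,0],[0,0,0,0,0,-0.12,0],[0,0,0,0,0,-0.12,0]]}}

```text
clock: 27.08
eef_pos: [483.2, 184.5, 184.4]
tcp_rot: [3.141, -0.0, 1.677]
contact_force: [0.0, -0.5, -0.9]
opening: 0.001
grasp_force: 0.0
```

```bash
python3 f.py
```

```text
[483.24870943 184.49628293 184.38137675] [ 3.14058247e+00 -1.48616444e-04  1.67736824e+00] [ 0.04193523 -0.46661808 -0.86681205] 0.0005027663770687821 27.075
tcp in shaker x,y [-47.54747399  -0.22713876]
scene 219 sleeve x -58.04596849737613 -48.26472369802519 -42.669416067500826 y -23.961659905544707 23.611215837665164 z 145.66502172385447 156.60720752231384
top 94 sleeve x -102.727345971095 -51.59210620298616 -1.5112917533189933 y -39.76024517101609 13.247047614966691 z 147.51353671574225 288.4128863005715
```

Scaled: 0.058 m / 0.5 = 0.116, 0.05 m / 0.5 = 0.1.

{"api": "move_arm", "payload": {"motion": [[0,0,0,0,-0.006,0.04,0],[0,0,0,0,-0.006,0.08,0],[0,0,0,0,-0.006,0.1,0],[0,0,0,0,-0.006,0.108,0],[0,0,0,0,-0.006,0.116,0],[0,0,0,0,-0.006,0.116,0]]}}

```text
clock: 27.92
eef_pos: [479.0, 184.1, 126.7]
tcp_rot: [3.141, -0.0, 1.678]
contact_force: [0.5, 0.2, -0.5]
opening: -0.001
grasp_force: 0.0
```

Scaled: 0.006 m / 0.5 = 0.012, 0.004 m / 0.5 = 0.008.

{"api": "move_arm", "payload": {"motion": [[0,0,0,0,0,0.004,0],[0,0,0,0,0,0.008,0],[0,0,0,0,0,0.012,0],[0,0,0,0,0,0.012,0]]}}

```text
clock: 28.42
eef_pos: [478.8, 184.0, 120.5]
tcp_rot: [-3.141, 0.0, 1.678]
contact_force: [-0.3, -0.6, -0.6]
opening: -0.004
grasp_force: 0.0
```

```bash
python3 f.py
python3 - <<'E'
from h import *
im,d,X=cloud("scene"); im2,_,_=cloud("top")
cv2.imwrite("pics/t7.png",np.hstack([cv2.resize(np.clip(i.astype(float)*1.5,0,255).astype(np.uint8),(400,400),interpolation=cv2.INTER_CUBIC) for i in(im[210:310,370:470],im2[190:290,110:210])])[...,::-1])
E
```

```text
[478.82631733 184.01704243 120.4703862 ] [-3.14143989e+00  1.98639539e-05  1.67781911e+00] [-0.32831605 -0.63944256 -0.55641238] -0.0038719642214863335 28.425
tcp in shaker x,y [-51.99575519  -0.23134494]
scene 124 sleeve x -58.53705773867011 -46.327568331264644 7.741033852023336 y -23.690171577541573 23.671066742893007 z 143.7394314753966 242.4736440435778
top 7 sleeve x -54.105261023281344 -51.578083280251825 -1.0752987965612517 y -38.72432306123909 -12.839149541423613 z 148.54228413182977 153.7045282383025
```

View pics/t7.png

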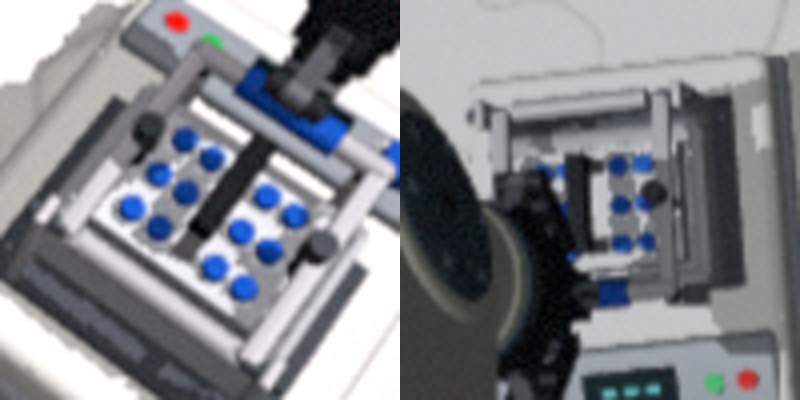

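The frame is nearly shut over the block. The fingertips are centred just above the sleeve at left panel (300,100). I'll keep going down.

Scaled: 0.006 m / 0.5 = 0.012, 0.004 m / 0.5 = 0.008.

{"api": "move_arm", "payload": {"motion": [[0,0,0,0,0,0.004,0],[0,0,0,0,0,0.008,0],[0,0,0,0,0,0.012,0],[0,0,0,0,0,0.012,0]]}}

```text
clock: 29.12
eef_pos: [478.8, 184.0, 114.3]
tcp_rot: [-3.141, 0.0, 1.678]
contact_force: [0.8, -0.8, -0.0]
opening: -0.004
grasp_force: 0.0
```

Scaled: 0.004 m / 0.5 = 0.008, 0.002 m / 0.5 = 0.004.

{"api": "move_arm", "payload": {"motion": [[0,0,0,0,0,0.004,0],[0,0,0,0,0,0.008,0],[0,0,0,0,0,0.008,0]]}}

```text
clock: 29.5
eef_pos: [479.0, 184.0, 110.4]
tcp_rot: [3.141, 0.0, 1.678]
contact_force: [-1.1, -0.0, -0.6]
opening: 0.002
grasp_force: 0.0
```

```bash
cat > g.py <<'E'
from h import *
s=sensors.sense();print(s['eef_pos'],s['contact_force'])
c0=np.array([530.5,189.8]);yaw=.107;c,t=np.cos(yaw),np.sin(yaw)
im,d,X=cloud("scene");b=im.astype(int);z=X[...,2];e=X[...,:2]-c0;x=e[...,0]*c+e[...,1]*t;y=-e[...,0]*t+e[...,1]*c
bl=(b[...,2]-b[...,0]>60)&(z>125)&(z<170)&(abs(x)<70)&(abs(y)<30)&(x<-30)
print("sleeve",np.percentile(x[bl],[2,50,98]),np.percentile(z[bl],[2,50,90,98]))
k=(b.max(-1)<100)&(z>125)&(z<210)&(x<-30)&(x>-80)&(abs(y)<15)
for lo in range(125,210,8):
    m=k&(z>=lo)&(z<lo+8)
    if m.sum(): print(lo,m.sum(),"x",np.round([x[m].min(),x[m].max()]),"y",np.round([y[m].min(),y[m].max()]))
E
python3 g.py
```

```text
[478.97932024 184.01835157 110.37452889] [-1.08086664 -0.04966065 -0.55857976]
sleeve [-56.8832809  -46.83234699 -43.60805231] [133.9233182  138.17774696 140.67437408 141.7836531 ]
125 22 x [-46. -43.] y [-15.  15.]
133 45 x [-48. -42.] y [-15.  14.]
149 1 x [-40. -40.] y [-6. -6.]
181 8 x [-45. -39.] y [-13.   9.]
189 26 x [-44. -33.] y [-12.  11.]
197 19 x [-39. -36.] y [-13.  12.]
205 10 x [-38. -36.] y [-14.  14.]
```

Scaled: 0.002 m / 0.5 = 0.004, 0.001 m / 0.5 = 0.002.

{"api": "move_arm", "payload": {"motion": [[0,0,0,0,0,0.002,0],[0,0,0,0,0,0.004,0],[0,0,0,0,0,0.004,0]]}}

```text
clock: 29.92
eef_pos: [479.3, 184.1, 109.2]
tcp_rot: [3.141, -0.0, 1.678]
contact_force: [-1.8, -1.4, 9.0]
opening: 0.003
grasp_force: 4.8
```

{"api": "move_arm", "payload": {"motion": [[0,0,0,0,0,0.002,0],[0,0,0,0,0,0.003,0],[0,0,0,0,0,0.003,0],[0,0,0,0,0,0.003,0]]}}

```text
clock: 30.42
eef_pos: [479.5, 184.2, 109.0]
tcp_rot: [3.14, -0.0, 1.678]
contact_force: [-7.0, -2.9, 24.2]
opening: -0.002
grasp_force: 12.4
```

Firm on the stops: the force climbs steeply with no further travel. I'll retreat and check that it stays shut.

Scaled: -0.16 m / 0.5 = -0.32, -0.14 m / 0.5 = -0.28.

{"api": "move_arm", "payload": {"motion": [[0,0,0,0,0,-0.006,0],[0,0,0,0,0,-0.06,0],[0,0,0,0,0,-0.16,0],[0,0,0,0,0,-0.28,0],[0,0,0,0,0,-0.32,0],[0,0,0,0,0,-0.32,0]]}}

```text
clock: 31.18
eef_pos: [480.0, 184.4, 268.4]
tcp_rot: [3.138, -0.001, 1.678]
contact_force: [-0.5, -0.3, -0.8]
opening: 0.0
grasp_force: 0.0
```

```bash
python3 g.py
python3 - <<'E'
from h import *
c0=np.array([530.5,189.8]);yaw=.107;c,t=np.cos(yaw),np.sin(yaw)
im,d,X=cloud("scene");b=im.astype(int);z=X[...,2];e=X[...,:2]-c0;x=e[...,0]*c+e[...,1]*t;y=-e[...,0]*t+e[...,1]*c
m=(abs(x)<33)&(abs(y)<45)&(abs(z-112)<3.5)&(b.min(-1)>60);A=np.c_[x[m],y[m],np.ones(m.sum())]
print("block top plane",np.linalg.lstsq(A,z[m],rcond=None)[0])
E
```

```text
[479.95930184 184.38103267 268.44259846] [-0.52613546 -0.33142946 -0.80930589]
sleeve [-57.79399289 -49.06552277 -44.27436767] [133.24864096 137.94694235 140.23714946 140.86609743]
125 26 x [-46. -43.] y [-15.  15.]
133 30 x [-46. -43.] y [-14.  14.]
block top plane [-5.67620843e-03  1.21386423e-03  1.11758779e+02]
```

The sleeve top is at 140.5 mm, which means shut. The block is level and home at 112 mm top height, and the arm is clear.

```bash
python3 -c "
from rig import order
print(order.sign_off())"
```

```text
the job is handed in; nothing more can be done
None
```

I handed the job in at about 31 s of the 72 s limit; the interface returned no verdict. The blue-capped block is home on the thermal pad, bedded at about 12 N measured at the tool and level, with the hold-down frame shut on its stops over it and the arm clear; on the way one push slipped in front of the sleeve and wedged at about 34 N before I backed off and pressed from above.

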